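# Lift the carrier of screen blocks out of the drawer and hold it level

### The job

Pull the drawer of the grey drawer unit open by its handle, then take the wooden carrier inside by its grip bar and lift it, level, with its two timber screen-prop blocks still in their pockets, until its underside is at least 8 cm above the top of the drawer unit. Finish while holding it there, steady and level in the air with nothing else carrying it: do not put it down or let go. Leave the drawer open and do not disturb the ink pot, the tape roll and the pile of cards that stand nearby.

Things in the scene. Friction and masses are not known exactly. Their poses are not given: they have to be found in the camera images.
- unit: Low grey steel drawer unit fixed on the table, 180 deep (x) x 220 wide (y) x 115 high mm. Origin: centre of its underside. Its x axis points to its back, so the drawer front faces its -x; z is up. Its top panel's underside is 109 above the table; the top panel's front edge lies at x = -78.
- drawer (a joint): Opening of the only drawer in m: 0 shut, 0.13 at the stop; slides to the unit's -x against about 2 N, stays where left. From 0.115 the carrier is clear of the top panel. Its front panel moves along: 12 thick, 220 wide, top edge 112 above the table, face 38 behind the handle's axis. Inner floor 17 above the table, inside 202 wide, side and back walls up to 62.
- drawer_handle (a point): Middle of the handle bar of the drawer, which moves with it: a level round steel bar of 10 mm diameter, 80 mm long along the unit's y, 85 above the table, its axis 38 mm in front of the drawer's face and joined to it at both ends.
- carrier_grip (a point): Centre of the grip bar (80 long along x, 16 thick in y, 26 high) of a loose upright wooden tray, 87 (x) x 112 (y) x 75 high, 0.18-0.35 kg empty, standing in the drawer, off its middle, slightly turned. Point: mid-tray, 62 above the underside; bar 49 to 75. Axes: tray's own, z up. Pockets for the blocks at y = +29 and -29; wall between 12 thick, rims 25 high.
- block_left_mid (a point): Centre of the loose timber block in the carrier's pocket on its +y side: 42 x 75 x 30 mm high, long side along the carrier's x; its top lies 34 above the carrier's underside; 0.05 to 0.1 kg.
- block_right_mid (a point): Centre of the like block in the pocket on the carrier's -y side.
- ink_pot_mid (a point): Bystander: centre of a small ink pot with a screw lid, 58 diameter x 64 high mm; leave it alone.
- tape_roll_mid (a point): Bystander: centre of a roll of tape lying flat, 80 diameter x 36 high mm; leave it alone.
- card_pile_mid (a point): Bystander: centre of a pile of six-sided cards, 138 x 131 x 56 high mm; leave it alone.

How it is judged (in metres and radians):
On the way, in this order (a step that is already met when the one before it is completed fails the run):
1. the drawer is pulled open, the carrier still standing in it (value of joint drawer above 0.09 m and height (world z) of carrier_grip below 0.095 m), for 0.2 s.
2. the carrier is lifted clear, out of contact with the drawer unit, underside at least 7.5 cm above its top (height (world z) of carrier_grip above 0.252 m and contact force between carrier and unit below 0.1 N), for 0.2 s.
At the end, for the whole second after the job is handed in: The fingers hold the carrier, underside at least 7.5 cm above the unit's top (grip bar centre above z = 0.252), tilt under 0.1 rad, under 2 cm/s and 0.15 rad/s, not touching the unit, both blocks in their pockets (within 10 to 15 mm of their places), the drawer at least 8 cm open (all of step 2 and value of joint drawer above 0.08 m and angle between carrier_grip's own z axis and vertical below 0.1 rad and contact force between carrier and the fingers above 1 N and linear speed of carrier below 0.02 m/s and angular speed of carrier below 0.15 rad/s and z of block_left_mid in the frame of carrier_grip between -0.053 and -0.033 m and y of block_left_mid in the frame of carrier_grip between 0.017 and 0.041 m and x of block_left_mid in the frame of carrier_grip between -0.015 and 0.015 m and z of block_right_mid in the frame of carrier_grip between -0.053 and -0.033 m and y of block_right_mid in the frame of carrier_grip between -0.041 and -0.017 m and x of block_right_mid in the frame of carrier_grip between -0.015 and 0.015 m); the arm keeps its last pose, push and grip.
It fails at once if the carrier is tipped by more than 0.3 rad (angle between carrier_grip's own z axis and vertical above 0.3 rad).
It fails at once if the ink pot is moved by more than 2 cm (distance of ink_pot_mid from where it was at the start of the episode above 0.02 m).
It fails at once if the tape roll is moved by more than 2 cm (distance of tape_roll_mid from where it was at the start of the episode above 0.02 m).
It fails at once if the card pile is moved by more than 2 cm (distance of card_pile_mid from where it was at the start of the episode above 0.02 m).
It also fails if it takes over 51 s, if anything falls off the work surface, if the arm or the gripper's body presses on something with over 40 N, if the wrist force passes 120 N, or if a joint passes its speed limit or range.

### The arm

A 6-joint arm with a two-finger parallel gripper is mounted at the origin on the work surface; the furniture and walls round the work are solid. World frame = base frame: x ahead of the robot, y to its left, z up, the work surface at z = 0. Lengths are in mm, angles in rad, forces in N, time in s.
With the tool pointing down it reaches from about 350 to 875 mm from the base axis. Payload 4.2 kg.
Tool frame: the origin (TCP) lies midway between the tips of the shut fingers; the grasp point (between the pads) lies 19 mm behind it (arm.tcp_to_grasp is the distance from the TCP to the grasp point, in mm); z points along the fingers, y is the line along which they close (so a half turn about z gives the same grasp; the last joint's range is limited). The gripper opens to 85 mm and grips with 20 to 120 N. Pads are 22 mm wide; open, the fingers measure 114 mm over their backs; the gripper's body (76 mm by 85 mm) begins 54 mm behind the grasp point. The pads swing forward as they close: fully open they stand 13 mm farther back than shut.
Start: joints at [-1.024, 0.385, 0.008, 0, -1.194, -0.259], TCP at [177.418, -599.268, 231.312] pointing down, gripper open.
Joint ranges: [-3.14, 3.14], [-1.21, 2.06], [-1.07, 1.41], [-3.16, 2.05], [-2.99, -0.16], [-3.1, 3.1]. Speed limits (rad/s): [2.79, 2.79, 3.14, 3.14, 3.14, 3.14].

### API

Orientations are given as a unit quaternion [x, y, z, w].
In Python, from bench import arm gives the robot as it stands.
- The arm moves only by the tool arm_command, never from a script. Its argument "rows" is a list of rows, each a list of 2 entries, a list of its own where there are three numbers: the shift along the tool's x, y, z as a fraction of full scale, then the turn, a rotation vector about the tool's x, y, z as a fraction of full scale. In form: [[[x, y, z], [wx, wy, wz]], ...]. A call has 1 to 5 rows; each row is the pose to reach, as a shift and turn from the pose commanded when the call began, along the tool's axes at that moment, turning the shorter way round; what a row does not reach only later rows make up. Full scale, the value 1, is 0.25 m for a shift and 180 degrees for a turn. A row lasts 1/10 s, in which the tool goes at most 50 mm and 8.59 degrees, less where a joint would pass 70% of its speed; a pose out of reach is approached as far as the arm can. A call with a number of a shift or a turn outside -1 to 1 is refused whole. A call with a gripper value outside its range is refused whole. "grip" is the opening, from 0 (shut) to 1 (fully open), set as the call begins (left out, the last holds). The fingers move at their own pace and stop on an object; the grip force is fixed at half the most. Time passes only in rows, so rows that repeat a pose let the fingers close. It gives the time, the measured TCP pose, the force, the opening and the grip force at its end, in the units of the state.
- arm.read_state(): the state, without advancing time (a new reading comes with each control period).
- arm.get_image(name): name is "scene" or "top"; returns (picture, depth): 480x640x3 uint8, blue, green, red; 480x640 float32, mm along the optical axis (not along the pixel's ray), 0 where there is no reading.
- arm.camera_info(name): a dict with "fx", "fy", "cx", "cy" (pixels), "extrinsics" (4x4, takes a point from camera to world coordinates). Camera axes: x right, y down, z forward; pixel columns grow to the right and rows downward; lengths in mm; the calibration is good to about 2 mm. A picture is of the moment at which its call begins. camera_info takes no time and is no camera call.
- arm.job_done(): hands the job in; it is judged then, once.
Trained networks look in the newest picture that a camera, given by its name, has taken for a name from the list of things; names that differ only in an ending like _2 or _b are one class to them, and where a whole thing is asked for, a point or a joint stands for the part that bears it (a point fixed in the world has none). Each returns a list of dicts, best first, with "score" (0 to 1); they miss things now and then, are a little off and sometimes report something else, mostly with a low value. They report only what shows in the picture. A call takes as long as a camera call.
- arm.spot_in(camera, query): "position" ([column, row] in pixels, amid what is visible of it).
The state is a dict: "clock": time; "joints": joint angles; "joint_vel": joint speeds; "joint_efforts": joint torques, N m; "position": TCP position; "ee_rot": TCP orientation; "contact_force": force on the tool from outside, world axes, zero at the start; "wrist_torque": the same for the moment, N m; "gripper_width": finger opening in mm; "grasp_force": force on a finger pad.
Only numpy, scipy, OpenCV 4.12 (cv2) and the standard library are available. Lean on these libraries where they do the work, as an engineer would, in place of code of your own. Each camera call takes 0.05 s, during which the arm holds its last target. There are 200 camera calls.

## Working session

There is one attempt and no reset: what is moved stays moved. The work goes in short steps, Python scripts to look and compute and a tool call to move; the robot and the scene stay as the last step left them, time stands still between calls to the robot, and variables do not carry over. Pictures are saved under pics/ and viewed, at most 10 in all, crops included, and the job is handed in when it is done.

Besides the shell and the picture viewer there is one more tool, called after "Emit:" by a JSON object that holds its "api" and its "payload". arm_command: Moves the arm, as the interface text tells. Shift numbers are shares of 0.25 m and turn numbers shares of 180 degrees, none past 1 either way. Its arguments: {"type":"object","properties":{"rows":{"type":"array","items":{"type":"array"}},"grip":{"type":"number"}},"required":["rows"]}

```bash
mkdir -p pics; cat > h.py <<'E'
import numpy as np, cv2
from bench import arm
from scipy.spatial.transform import Rotation as R
def cloud(name):
    im,d=arm.get_image(name); c=arm.camera_info(name)
    v,u=np.mgrid[:480,:640]
    P=np.stack([(u-c['cx'])/c['fx']*d,(v-c['cy'])/c['fy']*d,d],-1)
    E=np.array(c['extrinsics']); W=P@E[:3,:3].T+E[:3,3]; W[d==0]=np.nan
    return im,W
E
python3 - <<'E'
from h import *
s=arm.read_state();print(s['position'],s['ee_rot'],s['clock'],s['gripper_width'])
ims=[]
for n in('scene','top'):
    im,W=cloud(n);cv2.imwrite(f'pics/{n}0.png',im);np.save(f'{n}0.npy',W)
    print(n,np.round(arm.camera_info(n)['extrinsics'],2).tolist())
    for q in('unit','drawer_handle','carrier_grip','ink_pot_mid','tape_roll_mid','card_pile_mid'):
        for r in arm.spot_in(n,q)[:2]:
            u,v=map(int,r['position']);print(q,round(r['score'],2),u,v,np.round(W[v,u],0))
E
```

```text
[ 177.26547308 -598.72303498  230.21848517] [-1.43298419e-01  9.89678928e-01  1.07261536e-03 -1.79075333e-04] 0.0 85.63874751001953
scene [[-0.68, -0.44, 0.58, -171.47], [-0.73, 0.39, -0.56, 854.37], [0.02, -0.81, -0.59, 769.41], [0.0, 0.0, 0.0, 1.0]]
unit 0.72 210 272 [534. 442. 117.]
drawer_handle 0.6 256 268 [493. 367. 112.]
carrier_grip 0.47 259 265 [500. 354. 108.]
ink_pot_mid 0.78 387 244 [429.  54.  53.]
tape_roll_mid 0.79 421 263 [374.  -8.  -1.]
card_pile_mid 0.85 467 236 [ 328. -105.   54.]
top [[0.0, -0.99, 0.11, 336.4], [-1.0, -0.0, 0.01, 177.38], [-0.01, -0.11, -0.99, 1467.56], [0.0, 0.0, 0.0, 1.0]]
unit 0.76 227 197 [585. 376. 116.]
drawer_handle 0.81 259 219 [549. 311.   9.]
ink_pot_mid 0.74 372 261 [441.  36.  67.]
card_pile_mid 0.68 442 301 [ 347. -131.   51.]
```

View pics/scene0.png

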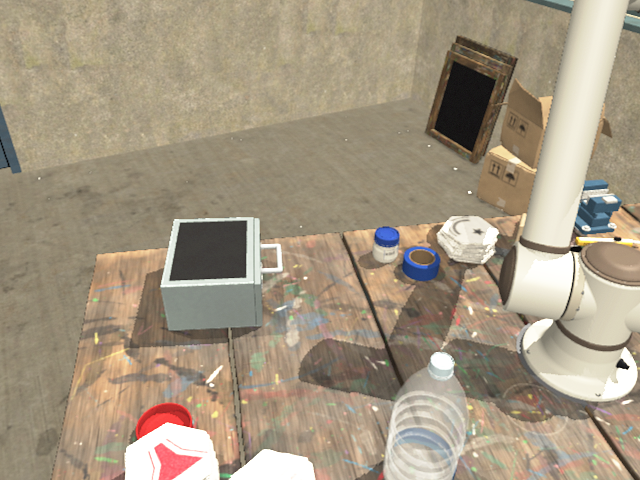

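View pics/top0.png

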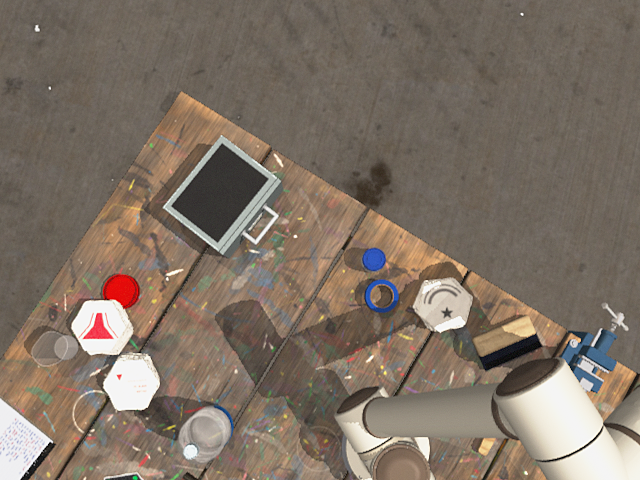

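The pictures show the unit at about (220,195) in the top view with its handle at (262,225), facing lower right. The bystanders are at (374,259), (381,295) and (443,304), well away to the right. Now I'll fit the unit's pose.

```bash
python3 - <<'E'
from h import *
for n,box in(('top',(150,120,300,270)),('scene',(150,205,300,340))):
    W=np.load(n+'0.npy');x0,y0,x1,y1=box;P=W[y0:y1,x0:x1].reshape(-1,3)
    z=P[:,2];print(n,np.nanpercentile(z,[50,90,98]))
    Q=P[(z>105)&(z<125)]
    r=cv2.minAreaRect(Q[:,:2].astype(np.float32));b=cv2.boxPoints(r);print(len(Q),r,b.round().tolist(),Q[:,2].mean())
    H=P[(z>70)&(z<100)]
    (cx,cy)=r[0]
    # direction to robot-ish handle
    e=[b[1]-b[0],b[2]-b[1]]; e=min(e,key=np.linalg.norm); f=e/np.linalg.norm(e)
    if f[0]<0:f=-f
    l=np.array([-f[1],f[0]]); print('fwd',f,np.degrees(np.arctan2(f[1],f[0])))
    a=(P[:,:2]-r[0])@f; c=(P[:,:2]-r[0])@l
    m=(z>70)&(z<98)&(a<-100)&(abs(c)<60)
    print('handle pts',m.sum(),np.percentile(a[m],[2,10,50]) if m.sum() else '',np.percentile(c[m],[2,98]) if m.sum() else '',np.nanmedian(P[m],0))
    t=Q[:,:2]-r[0]; print('a range',np.percentile(t@f,[.5,99.5]),'c',np.percentile(t@l,[.5,99.5]))
s=arm.read_state();print(R.from_quat(s['ee_rot']).as_matrix().round(3).tolist())
E
```

```text
top [  0.25017785 115.54157846 118.71519385]
7168 ((594.928466796875, 388.43011474609375), (181.81765747070312, 220.64096069335938), 52.43803405761719) [[452.0, 384.0], [627.0, 249.0], [738.0, 393.0], [563.0, 528.0]] 113.99381784539322
fwd [0.60961914 0.7926944 ] 52.438026
handle pts 241 [-132.76576599 -131.47851391 -125.73004885] [-43.21247131  44.90456656] [516.04035992 287.08172251  87.46475998]
a range [-89.38131541  89.2130548 ] c [-108.29780206  109.06799729]
scene [ 22.91019999 116.73116272 118.1781328 ]
6524 ((594.6279907226562, 391.49627685546875), (180.09210205078125, 226.95347595214844), 52.26993942260742) [[450.0, 390.0], [629.0, 251.0], [739.0, 393.0], [560.0, 532.0]] 115.52203101083164
fwd [0.61194205 0.79090255] 52.269936
handle pts 253 [-132.55337047 -131.09232209 -123.97092314] [-40.6845285   46.49444818] [508.94690591 296.62436869  88.51853391]
a range [-89.10806296  88.64483737] c [-107.39186087  112.03761251]
[[-0.959, -0.284, 0.0], [-0.284, 0.959, -0.0], [-0.0, -0.0, -1.0]]
```

```bash
cat >> h.py <<'E'
def down(yaw):  # tool pointing down, tool y at world yaw (deg)
    a=np.radians(yaw); y=np.array([np.cos(a),np.sin(a),0]); z=np.array([0,0,-1.]); return R.from_matrix(np.stack([np.cross(y,z),y,z],1))
def plan(wps,start=None):
    if start is None:
        s=arm.read_state(); p,r=np.array(s['position']),R.from_quat(s['ee_rot'])
    else: p,r=np.array(start[:3],float),down(start[3])
    for w in wps:
        q=np.array(w[:3],float); t=down(w[3])
        print(w,(r.inv().apply(q-p)/250).round(4).tolist(),((r.inv()*t).as_rotvec()/np.pi).round(4).tolist()); p,r=q,t
E
python3 -c "
from h import *
plan([(330,-420,250,138),(430,-200,250,170),(490,40,250,201),(517,285,230,232.4)])"
```

```text
(330, -420, 250, 138) [-0.7887, 0.5143, -0.0746] [-0.0, 0.0, -0.1751]
(430, -200, 250, 170) [-0.9216, 0.2916, 0.0] [0.0, 0.0, -0.1778]
(490, 40, 250, 201) [-0.9871, -0.0697, 0.0] [-0.0, 0.0, -0.1722]
(517, 285, 230, 232.4) [-0.8762, -0.452, 0.08] [0.0, 0.0, -0.1744]
```

Emit:
{"api": "arm_command", "payload": {"rows": [[[-0.789,0.514,-0.075],[0,0,-0.175]],[[-0.789,0.514,-0.075],[0,0,-0.175]],[[-0.789,0.514,-0.075],[0,0,-0.175]],[[-0.789,0.514,-0.075],[0,0,-0.175]],[[-0.789,0.514,-0.075],[0,0,-0.175]]], "grip": 0.32}}

```text
clock: 1.2
position: [331.5, -418.1, 250.7]
ee_rot: [-0.408, 0.913, -0.0, 0.0]
contact_force: [-0.1, -0.3, 0.0]
gripper_width: 27.4
grasp_force: 0.0
```

Emit:
{"api": "arm_command", "payload": {"rows": [[[-0.922,0.292,0],[0,0,-0.178]],[[-0.922,0.292,0],[0,0,-0.178]],[[-0.922,0.292,0],[0,0,-0.178]],[[-0.922,0.292,0],[0,0,-0.178]],[[-0.922,0.292,0],[0,0,-0.178]]]}}

```text
clock: 1.7
position: [430.8, -197.7, 250.5]
ee_rot: [-0.644, 0.765, -0.0, 0.0]
contact_force: [1.3, -0.5, 0.5]
gripper_width: 27.1
grasp_force: 0.0
```

Emit:
{"api": "arm_command", "payload": {"rows": [[[-0.987,-0.07,0],[0,0,-0.172]],[[-0.987,-0.07,0],[0,0,-0.172]],[[-0.987,-0.07,0],[0,0,-0.172]],[[-0.987,-0.07,0],[0,0,-0.172]],[[-0.987,-0.07,0],[0,0,-0.172]]]}}

```text
clock: 2.2
position: [490.2, 42.3, 250.5]
ee_rot: [0.825, -0.566, 0.0, -0.0]
contact_force: [0.5, -0.5, 0.3]
gripper_width: 27.3
grasp_force: 0.0
```

Emit:
{"api": "arm_command", "payload": {"rows": [[[-0.876,-0.452,0.08],[0,0,-0.174]],[[-0.876,-0.452,0.08],[0,0,-0.174]],[[-0.876,-0.452,0.08],[0,0,-0.174]],[[-0.876,-0.452,0.08],[0,0,-0.174]],[[-0.876,-0.452,0.08],[0,0,-0.174]]]}}

```text
clock: 2.7
position: [517.0, 287.3, 230.1]
ee_rot: [0.947, -0.322, 0.0, -0.0]
contact_force: [0.1, 1.1, 0.4]
gripper_width: 27.1
grasp_force: 0.0
```

```bash
python3 -c "
from h import *
s=arm.read_state();print(s['clock'],s['position'],s['joints'],R.from_quat(s['ee_rot']).as_matrix().round(3).tolist())
plan([(517,288.5,150,232.4),(517,288.5,68,232.4)])"
```

```text
2.7 [517.00330991 287.31173794 230.14302187] [ 7.80866717e-01  3.28356381e-01 -7.99982425e-02  1.37693077e-04
 -1.16188052e+00  1.34395723e-01] [[0.793, -0.61, 0.0], [-0.61, -0.793, 0.0], [0.0, -0.001, -1.0]]
(517, 288.5, 150, 232.4) [-0.003, -0.0036, 0.3206] [-0.0002, -0.0001, 0.0002]
(517, 288.5, 68, 232.4) [0.0, 0.0, 0.328] [0.0, 0.0, 0.0]
```

Emit:
{"api": "arm_command", "payload": {"rows": [[[-0.003,-0.004,0.2],[0,0,0]],[[-0.003,-0.004,0.4],[0,0,0]],[[-0.003,-0.004,0.5],[0,0,0]],[[-0.003,-0.004,0.54],[0,0,0]],[[-0.003,-0.004,0.56],[0,0,0]]]}}

```text
clock: 3.2
position: [517.4, 286.3, 89.6]
ee_rot: [0.946, -0.323, 0.0, 0.0]
contact_force: [0.8, 0.3, -0.1]
gripper_width: 27.2
grasp_force: 0.0
```

Emit:
{"api": "arm_command", "payload": {"rows": [[[0,0,0.03],[0,0,0]],[[0,0,0.06],[0,0,0]],[[0,0,0.09],[0,0,0]],[[0,0,0.09],[0,0,0]],[[0,0,0.09],[0,0,0]]]}}

```text
clock: 3.7
position: [517.3, 286.3, 67.8]
ee_rot: [0.946, -0.323, 0.0, -0.0]
contact_force: [0.1, -0.9, -0.2]
gripper_width: 27.5
grasp_force: 0.0
```

Emit:
{"api": "arm_command", "payload": {"rows": [[[0,0,0],[0,0,0]],[[0,0,0],[0,0,0]],[[0,0,0],[0,0,0]],[[0,0,0],[0,0,0]],[[0,0,0],[0,0,0]]], "grip": 0}}

```text
clock: 4.2
position: [517.8, 286.9, 68.3]
ee_rot: [0.946, -0.323, 0.001, -0.001]
contact_force: [0.9, 1.3, 3.3]
gripper_width: 8.1
grasp_force: 58.6
```

Emit:
{"api": "arm_command", "payload": {"rows": [[[0,0.04,0],[0,0,0]],[[0,0.12,0],[0,0,0]],[[0,0.22,0],[0,0,0]],[[0,0.32,0],[0,0,0]],[[0,0.4,0],[0,0,0]]]}}

```text
clock: 4.7
position: [456.0, 207.0, 68.2]
ee_rot: [0.946, -0.323, 0.001, -0.001]
contact_force: [1.6, 2.0, 2.2]
gripper_width: 8.0
grasp_force: 59.4
```

Emit:
{"api": "arm_command", "payload": {"rows": [[[0,0.05,0],[0,0,0]],[[0,0.08,0],[0,0,0]],[[0,0.1,0],[0,0,0]],[[0,0.104,0],[0,0,0]],[[0,0.104,0],[0,0,0]]]}}

```text
clock: 5.2
position: [440.5, 186.9, 68.2]
ee_rot: [0.946, -0.323, 0.0, -0.0]
contact_force: [-1.7, 0.7, 7.7]
gripper_width: 7.3
grasp_force: 60.0
```

Emit:
{"api": "arm_command", "payload": {"rows": [[[0,0,0],[0,0,0]],[[0,0,0],[0,0,0]]], "grip": 0.32}}

```text
clock: 5.4
position: [439.1, 185.6, 66.8]
ee_rot: [0.946, -0.323, -0.001, 0.002]
contact_force: [-1.7, -1.4, 1.0]
gripper_width: 27.0
grasp_force: 1.5
```

Emit:
{"api": "arm_command", "payload": {"rows": [[[0,0,0],[0,0,0]],[[0,0,-0.1],[0,0,0]],[[0,0,-0.3],[0,0,0]],[[0,0,-0.5],[0,0,0]],[[0,0,-0.7],[0,0,0]]]}}

```text
clock: 5.9
position: [439.6, 186.1, 243.9]
ee_rot: [0.946, -0.323, -0.0, 0.001]
contact_force: [1.6, 1.5, -0.9]
gripper_width: 27.5
grasp_force: 0.0
```

Emit:
{"api": "arm_command", "payload": {"rows": [[[-0.2,0.1,0],[0,0,0]],[[-0.4,0.2,0],[0,0,0]],[[-0.6,0.3,0],[0,0,0]],[[-0.7,0.3,0],[0,0,0]],[[-0.7,0.3,0],[0,0,0]]], "grip": 0.6}}

```text
clock: 6.4
position: [252.4, 235.3, 242.6]
ee_rot: [0.948, -0.319, -0.0, -0.001]
contact_force: [1.0, -0.4, -0.8]
gripper_width: 51.2
grasp_force: 0.0
```

```bash
python3 - <<'E'
from h import *
print(arm.read_state()['position'])
for n in('scene','top'):
    im,W=cloud(n);cv2.imwrite(f'pics/{n}1.png',im);np.save(f'{n}1.npy',W)
    for q in('drawer_handle','carrier_grip','block_left_mid'):
        for r in arm.spot_in(n,q)[:2]:
            u,v=map(int,r['position']);print(q,round(r['score'],2),u,v,np.round(W[v,u],0))
a=cv2.imread('pics/top1.png')[130:310,150:350];b=cv2.imread('pics/scene1.png')[200:380,150:350]
cv2.imwrite('pics/c1.png',cv2.resize(np.hstack([a,b]),(800,360),interpolation=cv2.INTER_CUBIC))
E
```

```text
[252.43657353 235.3082143  242.58187189]
drawer_handle 0.71 294 259 [559. 213.  16.]
carrier_grip 0.63 292 270 [476. 292.  77.]
carrier_grip 0.52 302 274 [477. 263.  50.]
block_left_mid 0.96 293 287 [456. 306.  54.]
drawer_handle 0.94 278 221 [543. 263.  20.]
carrier_grip 0.65 261 253 [461. 301.  48.]
carrier_grip 0.62 265 246 [478. 292.  48.]
block_left_mid 0.91 262 252 [463. 299.  50.]
```

View pics/c1.png

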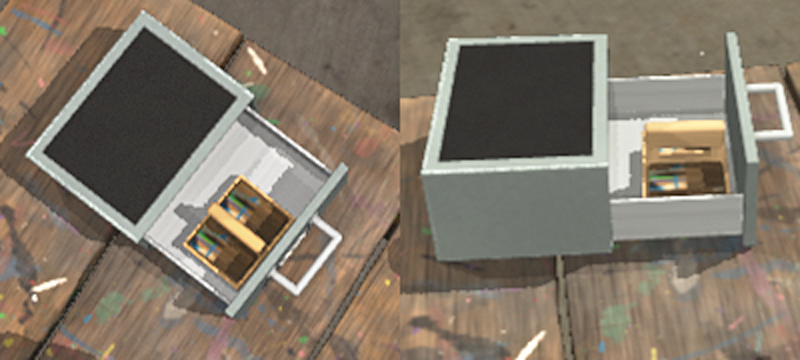

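The drawer is open, with the carrier in its front right part and the bar around (269,244) in the top view, close to the drawer's front panel. Next I'll fit the bar.

```bash
python3 - <<'E'
from h import *
f=np.array([np.cos(np.radians(52.4)),np.sin(np.radians(52.4))]);l=np.array([-f[1],f[0]]);C=np.array([595,390])
for n in('top','scene'):
    P=np.load(n+'1.npy').reshape(-1,3);a=(P[:,:2]-C)@f;c=(P[:,:2]-C)@l;z=P[:,2]
    m=(z>105)&(z<122)&(a<-180)&(a>-240)&(abs(c)<120);print(n,'panel',m.sum(),np.percentile(a[m],[2,50,98]))
    m=(z>84 if n=='top' else z>86)&(z<100)&(a>-198)&(a<-90)&(abs(c)<85)
    r=cv2.minAreaRect(P[m][:,:2].astype(np.float32));print('bar',m.sum(),r,'a',np.percentile(a[m],[1,50,99]),'c',np.percentile(c[m],[1,50,99]),np.median(z[m]))
    sl=np.polyfit(a[m],c[m],1);print('yaw rel',np.degrees(np.arctan(sl[0])))
    m=(z>38)&(z<100)&(a>-198)&(a<-90)&(abs(c)<90)
    r=cv2.minAreaRect(P[m][:,:2].astype(np.float32));print('tray',m.sum(),r,np.percentile(a[m],[1,99]),np.percentile(c[m],[1,99]))
E
```

```text
top panel 480 [-218.32293239 -212.44613789 -206.46719696]
bar 222 ((481.7059631347656, 282.4949951171875), (79.2169189453125, 16.001676559448242), 51.046268463134766) a [-193.14967992 -155.29370486 -115.71780549] c [16.23623908 24.29851697 32.27214669] 89.84509676530081
yaw rel -1.3986648282897676
tray 1483 ((481.6304931640625, 282.3612060546875), (86.95289611816406, 111.90413665771484), 51.1247673034668) [-196.58709301 -113.01375306] [-29.81348511  78.93730574]
scene panel 432 [-215.6497623  -209.36826724 -203.9779267 ]
bar 263 ((480.62353515625, 285.54925537109375), (78.15811920166016, 19.536954879760742), 52.57657241821289) a [-190.973564   -151.38721679 -113.62926883] c [18.01783745 30.60822199 36.50712687] 90.99479705615829
yaw rel -1.2242852237225763
tray 1560 ((506.67877197265625, 266.91986083984375), (87.53059387207031, 169.90341186523438), 53.47748947143555) [-193.66677466 -109.81811005] [-6.49684684 77.41427807]
```

```bash
python3 -c "
from h import *
plan([(400,260,220,190),(481.5,283.3,200,150),(481.5,283.3,140,141.1),(481.5,283.3,63,141.1)])"
```

```text
(400, 260, 220, 190) [0.3882, -0.4353, 0.0886] [0.0003, -0.0002, 0.2341]
(481.5, 283.3, 200, 150) [-0.0352, -0.3372, 0.08] [-0.0, -0.0, 0.2222]
(481.5, 283.3, 140, 141.1) [0.0, 0.0, 0.24] [0.0, 0.0, 0.0494]
(481.5, 283.3, 63, 141.1) [0.0, 0.0, 0.308] [0.0, 0.0, 0.0]
```

Emit:
{"api": "arm_command", "payload": {"rows": [[[0.388,-0.435,0.089],[0,0,0.234]],[[0.388,-0.435,0.089],[0,0,0.234]],[[0.388,-0.435,0.089],[0,0,0.234]],[[0.388,-0.435,0.089],[0,0,0.234]],[[0.388,-0.435,0.089],[0,0,0.234]]], "grip": 0.75}}

```text
clock: 7.3
position: [401.0, 259.9, 218.4]
ee_rot: [0.764, -0.646, 0.0, 0.002]
contact_force: [-0.9, -0.2, -0.1]
gripper_width: 64.3
grasp_force: 0.0
```

Emit:
{"api": "arm_command", "payload": {"rows": [[[-0.035,-0.337,0.08],[0,0,0.222]],[[-0.035,-0.337,0.08],[0,0,0.222]],[[-0.035,-0.337,0.08],[0,0,0.222]],[[-0.035,-0.337,0.08],[0,0,0.222]],[[-0.035,-0.337,0.08],[0,0,0.222]]]}}

```text
clock: 7.8
position: [481.5, 283.3, 199.0]
ee_rot: [-0.498, 0.867, -0.0, -0.001]
contact_force: [-0.0, 0.1, -0.3]
gripper_width: 64.1
grasp_force: 0.0
```

Emit:
{"api": "arm_command", "payload": {"rows": [[[0,0,0],[0,0,0.05]],[[0,0,0],[0,0,0.05]],[[0,0,0],[0,0,0.05]],[[0,0,0],[0,0,0.05]]]}}

```text
clock: 8.2
position: [480.7, 284.1, 200.1]
ee_rot: [-0.433, 0.901, -0.0, -0.0]
contact_force: [0.1, 0.3, 0.1]
gripper_width: 64.2
grasp_force: 0.0
```

```bash
python3 -c "
from h import *
print(arm.read_state()['position'])
plan([(481.5,283.3,130,141.1),(481.5,283.3,63,141.1)])"
```

```text
[480.68803074 284.05129705 200.11146369]
(481.5, 283.3, 130, 141.1) [0.0002, -0.0044, 0.2804] [0.0, -0.0001, 0.0011]
(481.5, 283.3, 63, 141.1) [0.0, 0.0, 0.268] [0.0, 0.0, 0.0]
```

Emit:
{"api": "arm_command", "payload": {"rows": [[[0,-0.003,0.15],[0,0,0]],[[0,-0.003,0.3],[0,0,0]],[[0,-0.003,0.36],[0,0,0]],[[0,-0.003,0.4],[0,0,0]],[[0,-0.003,0.44],[0,0,0]]]}}

```text
clock: 8.7
position: [481.5, 284.3, 90.2]
ee_rot: [-0.433, 0.902, 0.0, 0.001]
contact_force: [-0.4, 0.0, -0.2]
gripper_width: 63.7
grasp_force: 0.0
```

Emit:
{"api": "arm_command", "payload": {"rows": [[[0,0,0.04],[0,0,0]],[[0,0,0.08],[0,0,0]],[[0,0,0.108],[0,0,0]],[[0,0,0.108],[0,0,0]]]}}

```text
clock: 9.1
position: [480.5, 283.6, 62.3]
ee_rot: [-0.432, 0.902, -0.0, -0.001]
contact_force: [-0.6, 1.2, 1.2]
gripper_width: 64.0
grasp_force: 0.0
```

Emit:
{"api": "arm_command", "payload": {"rows": [[[0,0,0],[0,0,0]],[[0,0,0],[0,0,0]],[[0,0,0],[0,0,0]],[[0,0,0],[0,0,0]],[[0,0,0],[0,0,0]]], "grip": 0}}

```text
clock: 9.6
position: [481.1, 284.3, 63.9]
ee_rot: [-0.432, 0.902, 0.0, 0.0]
contact_force: [-0.8, 0.3, 2.2]
gripper_width: 15.2
grasp_force: 59.3
```

Emit:
{"api": "arm_command", "payload": {"rows": [[[0,0,0],[0,0,0]],[[0,0,0],[0,0,0]],[[0,0,0],[0,0,0]]]}}

```text
clock: 9.9
position: [481.2, 284.3, 63.9]
ee_rot: [-0.432, 0.902, 0.0, 0.0]
contact_force: [-2.6, 1.0, 5.1]
gripper_width: 14.9
grasp_force: 59.6
```

Emit:
{"api": "arm_command", "payload": {"rows": [[[0,0,-0.01],[0,0,0]],[[0,0,-0.03],[0,0,0]],[[0,0,-0.06],[0,0,0]],[[0,0,-0.1],[0,0,0]],[[0,0,-0.15],[0,0,0]]]}}

```text
clock: 10.4
position: [480.7, 283.7, 101.3]
ee_rot: [-0.432, 0.902, -0.0, -0.0]
contact_force: [0.9, 0.5, -3.5]
gripper_width: 15.0
grasp_force: 58.5
```

Emit:
{"api": "arm_command", "payload": {"rows": [[[0,0,-0.06],[0,0,0]],[[0,0,-0.12],[0,0,0]],[[0,0,-0.18],[0,0,0]],[[0,0,-0.24],[0,0,0]],[[0,0,-0.3],[0,0,0]]]}}

```text
clock: 10.9
position: [480.9, 283.9, 177.5]
ee_rot: [-0.432, 0.902, 0.0, 0.0]
contact_force: [-0.2, -0.9, -3.6]
gripper_width: 15.2
grasp_force: 58.5
```

Emit:
{"api": "arm_command", "payload": {"rows": [[[0,0,-0.07],[0,0,0]],[[0,0,-0.14],[0,0,0]],[[0,0,-0.21],[0,0,0]],[[0,0,-0.27],[0,0,0]],[[0,0,-0.31],[0,0,0]]]}}

```text
clock: 11.4
position: [481.1, 284.1, 255.6]
ee_rot: [-0.432, 0.902, 0.0, 0.001]
contact_force: [0.7, -0.1, -2.7]
gripper_width: 15.1
grasp_force: 58.5
```

Emit:
{"api": "arm_command", "payload": {"rows": [[[0,0,-0.04],[0,0,0]],[[0,0,-0.06],[0,0,0]],[[0,0,-0.06],[0,0,0]],[[0,0,-0.06],[0,0,0]],[[0,0,-0.06],[0,0,0]]]}}

```text
clock: 11.9
position: [480.6, 283.7, 267.4]
ee_rot: [-0.432, 0.902, -0.0, -0.001]
contact_force: [0.3, -0.5, -3.4]
gripper_width: 14.6
grasp_force: 58.5
```

```bash
python3 - <<'E'
from h import *
s=arm.read_state();print(s['position'],s['contact_force'],s['wrist_torque'],s['grasp_force'])
for n in('scene','top'):
    im,W=cloud(n);cv2.imwrite(f'pics/{n}2.png',im);np.save(f'{n}2.npy',W)
    for q in('carrier_grip','block_left_mid','block_right_mid'):
        for r in arm.spot_in(n,q)[:2]:
            u,v=map(int,r['position']);print(q,round(r['score'],2),u,v,np.round(W[v,u],0))
a=cv2.imread('pics/top2.png')[150:330,180:380];b=cv2.imread('pics/scene2.png')[160:340,190:390]
cv2.imwrite('pics/c2.png',cv2.resize(np.hstack([a,b]),(800,360),interpolation=cv2.INTER_CUBIC))
E
```

```text
[480.64195213 283.7341155  267.40335527] [ 0.26966732 -0.52375259 -3.41930596] [ 0.01780544  0.02249801 -0.0094108 ] 58.53312134742737
carrier_grip 0.56 289 191 [484. 291. 255.]
block_left_mid 0.94 295 200 [456. 301. 253.]
block_right_mid 0.4 287 190 [487. 293. 257.]
carrier_grip 0.65 274 243 [460. 255. 290.]
block_left_mid 0.53 262 253 [443. 282. 252.]
block_right_mid 0.58 281 230 [491. 243. 253.]
block_right_mid 0.37 443 304 [ 340. -132.   54.]
```

View pics/c2.png

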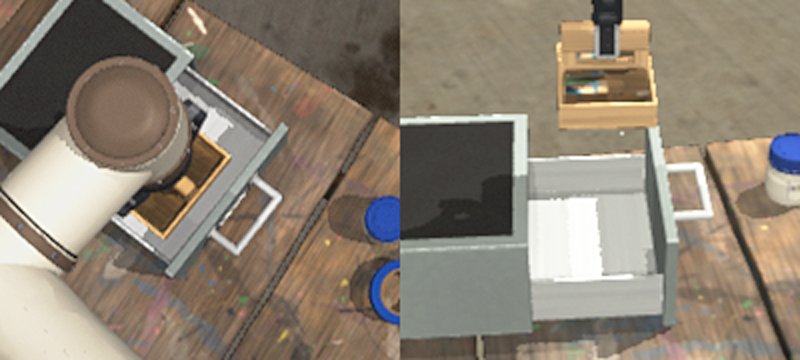

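The carrier hangs level above the open drawer. Both block tops read about z = 253, which puts the underside about 104 mm above the unit's top.

```bash
python3 -c "
from bench import arm
print(arm.job_done())"
```

```text
the job is handed in; nothing more can be done
None
```

I opened the drawer about 125 mm, lifted the carrier level with both blocks in their pockets, and handed the job in with it held about 10 cm above the unit; the hand-in gave no verdict.

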